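Set the shaft collar on its flat at the edge-guide spindle

TASK

Somebody has parked a roll of green tape over the upright guide-roller spindle: lift it off and lay it flat in the large bay of the yellow bin. Then feel for the set-screw flat on the bare shaft, and with the fingers pinched squarely on that flat turn the shaft until the flat faces straight out of the front of the unit, away from the strip track, where the hex key gets in. Fetch the loose shaft collar from the blue mat, slide it down over the shaft with its set screw on the flat until it sits on the steel washer of the roller, and finish while holding it there: fingers still gripping the collar and pressing it down, screw on the flat and to the front, everything else left where it lies.

Things in the scene. Friction and masses are not known exactly. Their poses are not given: they have to be found in the camera images.
- unit: the fixed edge-guide unit: steel base plate 155 x 220 x 12 mm with a bearing housing, a green idler roller and the upright spindle; along its back (+x) the strip track with white tabs, up to 64 mm high, from 32 mm behind the spindle axis. Origin: on the spindle axis at the table top. Its -x axis points out of the front (away from the track), z is up
- roller: the green idler roller round the spindle, 56 mm in diameter, from 42 to 78 mm above the table, with a steel washer (34 mm across, 3 mm thick) on top; the washer's top, the collar's seat, is 81 mm above the table. It turns freely by itself; turning it does not turn the shaft. Origin: on the axis at its underside, 39 mm under the seat
- spindle (a joint): turn of the steel shaft about the vertical (rad, positive anticlockwise from above): 0 = the flat faces straight out of the unit's front (unit's -x axis). It starts at 0.5 to 1.8, turns without stops, with light drag (about 0.05 N m), and stays where it is left
- flat: the set-screw flat along the whole bare shaft end. Shaft: 20 mm in diameter, from the washer (81 mm) to 127 mm above the table, end chamfered 2 mm. Flat: 7 mm from the axis; pads squarely on it close to about 17 mm, elsewhere to 20 mm. A yellow tick on the shaft's end marks the flat's side. Origin: on the axis at the washer's top; the flat faces its -x axis, z is up; turns with the shaft
- collar: loose steel shaft collar, flat on the blue mat: 36 mm outside, 22 mm bore, 18 mm high, about 0.1 kg. Its brass set screw (6 mm, at half height) stands 5 mm out of the outside and 2.5 mm into the bore: it passes the shaft only with the screw over the flat (within about 30 degrees). Yellow dot on top over the screw. Origin: centre of its underside; screw along its -x axis, z up
- screw (a point): outer end of the collar's set screw, 23 mm from the collar's axis and 9 mm above its underside
- roll: loose roll of green tape on a white core, 62 mm outside, 26 mm hole, 24 mm high, about 0.07 kg, parked over the shaft and lying on the roller's washer (its underside 81 mm above the table). Origin: centre of its underside, z along its axis
- bin: yellow plastic bin, fixed, 210 (x) x 150 (y) x 50 mm, walls and floor 4 mm. A cross wall 38 to 42 mm from the centre towards its -x end parts off a small bay; the large bay beside it is 139 x 142 mm. Origin: centre of its underside
- bay (a point): centre of the large bay on its inner floor (4 mm above the table); same axes as the bin
- mat: thin blue parts mat, fixed, 220 x 170 x 3 mm, on which the collar lies. Origin: centre of its underside
- bearing: small ball bearing in the bin's small bay, 32 mm across, 10 mm high; not to be disturbed
- hexkey: L-shaped hex key on the mat, 80 mm long, 6 mm thick; not to be disturbed
- sleeve: brass spacer sleeve standing on the mat, 30 mm across, 22 mm high, without a screw; not to be disturbed
- screwdriver: screwdriver, 180 mm, lying beyond the unit; not to be disturbed
- spare_roller: spare green roller standing beyond the unit, 56 mm across, 36 mm high; not to be disturbed
- oil: white oil bottle beyond the unit, 48 mm across, 130 mm high; not to be disturbed
There are look-alikes about, which are no part of the job. Leave any brown or orange look-alike of the roll alone.

How it is judged:
On the way, in this order (a step that is already met when the one before it is completed fails the run):
1. the tape roll lies flat in the large bay of the bin, let go (z of roll in the frame of bin below 0.01 m and angle between roll's own z axis and vertical below 0.15 rad and y of roll in the frame of bin between -0.05 and 0.05 m and x of roll in the frame of bin between -0.02 and 0.08 m and contact force between roll and the fingers below 0.1 N), for 0.2 s.
2. the fingers pinch the shaft on its flat, with the flat turned to the unit's front (contact force between flat and the fingers above 3 N and value of joint spindle between -0.17 and 0.17 rad), for 0.2 s.
At the end, for the whole second after the job is handed in: The fingers hold the collar (over 3 N) on the shaft, within 3 mm of washer and axis, level to 5 degrees, pressed on the roller's washer with over 2.5 N; screw on the flat and flat to the unit's front, each within 10 degrees; the tape roll lies flat in the bin's large bay, let go (all of step 1 and value of joint spindle between -0.17 and 0.17 rad and z of collar in the frame of flat below 0.003 m and horizontal distance between collar and flat below 0.003 m and angle between collar's own z axis and vertical below 0.08 rad and angle between the x axis of collar and the x axis of flat, either way round below 0.17 rad and x of screw in the frame of unit below -0.018 m and contact force between collar and the fingers above 3 N and contact force between collar and roller above 2.5 N and linear speed of collar below 0.02 m/s); the arm keeps its last pose, push and grip.
It fails at once if the hex key or the brass sleeve is moved by more than 30 mm (distance of any of hexkey, sleeve from where it was at the start of the episode above 0.03 m).
It fails at once if the ball bearing is moved by more than 30 mm (distance of bearing from where it was at the start of the episode above 0.03 m).
It fails at once if the screwdriver is moved by more than 30 mm (distance of screwdriver from where it was at the start of the episode above 0.03 m).
It fails at once if the spare roller or the oil bottle is moved by more than 30 mm (distance of any of spare_roller, oil from where it was at the start of the episode above 0.03 m).
It also fails if it takes over 61 s, if anything falls off the work surface, if the arm or the gripper's body presses on something with over 40 N, if the wrist force passes 120 N, or if a joint passes its speed limit or range.

ROBOT

A 6-joint arm with a two-finger parallel gripper is mounted at the origin on the work surface. World frame = base frame: x ahead of the robot, y to its left, z up, the work surface at z = 0. Lengths are in m, angles in rad, forces in N, time in s.
With the tool pointing down it reaches from about 0.275 to 0.875 m from the base axis. Payload 12.5 kg.
Tool frame: the origin (TCP) lies at the very end of the fingers, on their centre line; the grasp point (between the pads) lies 19 mm behind it; x points along the fingers, z is the direction in which the jaws open and shut, and the axes are right-handed (so a half turn about x gives the same grasp; the last joint's range is limited). The gripper opens to 85 mm and grips with 20 to 120 N. Pads are 22 mm wide; open, the fingers measure 114 mm over their backs; the gripper's body (76 mm by 85 mm) begins 54 mm behind the grasp point. The pads swing forward as they close: fully open they stand 13 mm farther back than shut.
Start: joints at [1.185, 0.351, 1.652, -0, 1.139, -0.085], TCP at [0.163, 0.525, 0.231] pointing down, gripper open.
Joint ranges: [-2.75, 2.75], [-0.79, 2.1], [0.01, 2.65], [-1.57, 4.71], [0.07, 3.14], [-2.87, 2.87]. Speed limits (rad/s): [2.22, 2.22, 2.79, 3.14, 3.14, 3.14].

INTERFACE

Orientations are given as a unit quaternion [w, x, y, z].
In Python, from bench import readout, optics, ctrl gives the robot as it stands. The module is installed in compiled form; this text tells all that it offers.
- The arm moves only by the tool arm_command, never from a script. Its argument "increments" is a list that holds one entry, the list of rows, each a list of 4 numbers: the shift along the tool's x, y, z in mm, then the turn about the tool's x in rad. A call has 1 to 10 rows; each row shifts and turns the commanded pose from where the row before left it, along the tool's axes as they then stand; what a row does not reach is not made up. A row lasts 1/8 s, in which the tool goes at most 62.5 mm and 10.7 degrees, less where a joint would pass 70% of its speed; a pose out of reach is approached as far as the arm can. A call with a gripper value outside its range is refused whole. "claw" is the opening, from 0 (shut) to 1 (fully open), set as the call begins (left out, the last holds). The fingers move at their own pace and stop on an object; "squeeze" is the grip in N (left out, the last holds). Time passes only in rows, so rows that do not move let the fingers close. It gives the time, the measured TCP pose, the force and the opening at its end, in the units of the state.
- readout.state(): the state, without advancing time (a new reading comes with each control period).
- optics.capture(name): name is "scene" or "top" or "wrist"; returns a dict with "image" (420x560x3 uint8, red, green, blue), "intrinsics" (3x3 intrinsics, pixels), "rvec" (rotation vector, rad) and "tvec" (3), from world to camera coordinates, as OpenCV has them. Camera axes: x right, y down, z forward; pixel columns grow to the right and rows downward; lengths in m; the calibration is good to about 2 mm. A picture is of the moment at which its call begins. There is no depth.
- ctrl.sign_off(): hands the job in, once; it reports no verdict.
The state is a dict: "clock": time; "joints": joint angles; "dq": joint speeds; "effort": joint torques, N m; "ee_pos": TCP position; "eef_rot": TCP orientation; "force": force on the tool from outside, world axes, zero at the start; "ft_torque": the same for the moment, N m; "opening": opening from 0.0 (shut) to 1.0 (fully open).
Only numpy, scipy, OpenCV 4.12 (cv2) and the standard library are available. Lean on these libraries where they do the work, as an engineer would, in place of code of your own. Each camera call takes 0.05 s, during which the arm holds its last target.

## Working session

There is one attempt and no reset: what is moved stays moved. The work goes in short steps, Python scripts to look and compute and a tool call to move; the robot and the scene stay as the last step left them, time stands still between calls to the robot, and variables do not carry over. Pictures are saved under pics/ and viewed, and the job is handed in when it is done.

Besides the shell and the picture viewer there is one more tool, called in YAML: its name, and indented under it one key for each argument. arm_command: Moves the arm, as the interface text tells. Its arguments: {"type":"object","properties":{"increments":{"type":"array","items":{"type":"array","items":{"type":"array","items":{"type":"number"}}}},"claw":{"type":"number"},"squeeze":{"type":"number"}},"required":["increments"]}

```bash
mkdir -p pics
cat > h.py <<'E'
import numpy as np, cv2, pickle
from bench import readout, optics, ctrl
def cap(name, tag):
    c=optics.capture(name); cv2.imwrite(f'pics/{tag}.png', cv2.cvtColor(c['image'],cv2.COLOR_RGB2BGR))
    pickle.dump(c,open(f'pics/{tag}.pkl','wb')); return c
def load(tag): return pickle.load(open(f'pics/{tag}.pkl','rb'))
def crop(tag,x0,y0,x1,y1,s):
    im=cv2.imread(f'pics/{tag}.png')[y0:y1,x0:x1]
    cv2.imwrite(f'pics/{tag}_c{x0}_{y0}.png',cv2.resize(im,None,fx=s,fy=s,interpolation=cv2.INTER_CUBIC))
def P(c):
    R=cv2.Rodrigues(np.array(c['rvec'],float))[0]; return np.array(c['intrinsics'])@np.c_[R,np.array(c['tvec']).ravel()]
def proj(c,X):
    p=P(c)@np.r_[X,1]; return p[:2]/p[2]
def onz(c,u,v,z):
    M=P(c); A=np.c_[M[:,0],M[:,1],-np.array([u,v,1.])]; b=-(M[:,2]*z+M[:,3]); return np.linalg.solve(A,b)[:2]
def tri(*obs):
    A=[]
    for c,u,v in obs:
        M=P(c); A+= [u*M[2]-M[0], v*M[2]-M[1]]
    X=np.linalg.svd(np.array(A))[2][-1]; X=X[:3]/X[3]
    return X,[np.round(proj(c,X)-[u,v],1) for c,u,v in obs]
def st():
    s=readout.state()
    for k,v in s.items(): print(k,np.round(v,4))
    from scipy.spatial.transform import Rotation as Ro
    q=s['eef_rot']; print(np.round(Ro.from_quat([q[1],q[2],q[3],q[0]]).as_matrix(),3))
E
python3 - <<'E'
from h import *
for n in ['scene','top','wrist']:
    c=cap(n,n+'0'); print(n,c['tvec'],c['rvec'],c['intrinsics'][0])
st()
E
```

```text
scene [-0.32490179 -0.33114813  1.40053449] [ 2.26538942  1.20107786 -0.37678816] [403.74300115   0.         271.95255519]
top [0.04069383 0.57820953 1.20471522] [ 2.16482268 -2.18449417  0.06629863] [449.51904628   0.         284.08982036]
wrist [-0.54917668 -0.03627791  0.37787508] [-2.33430754 -1.71967872 -0.24923768] [314.65888028   0.         282.08527208]
clock 0.15
joints [ 1.1854  0.3511  1.6522 -0.      1.1391 -0.0846]
dq [-0.0005 -0.0018 -0.004   0.0003 -0.0014 -0.0011]
effort [ 4.00000e-04 -5.06252e+01 -2.91503e+01 -1.00000e-04  3.30000e-03
  0.00000e+00]
ee_pos [0.1628 0.5251 0.2309]
eef_rot [ 0.569  -0.4196  0.5695  0.4193]
force [ 0.0369 -0.3611  0.1739]
ft_torque [ 0.0234  0.0016 -0.0299]
opening 1.001
[[-0.    -0.955  0.296]
 [-0.001  0.296  0.955]
 [-1.     0.    -0.001]]
```

View pics/scene0.png

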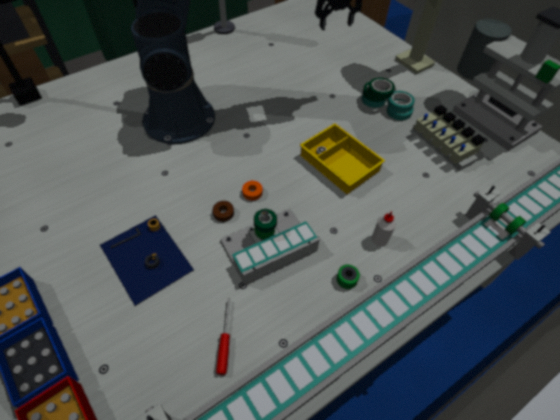

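View pics/top0.png

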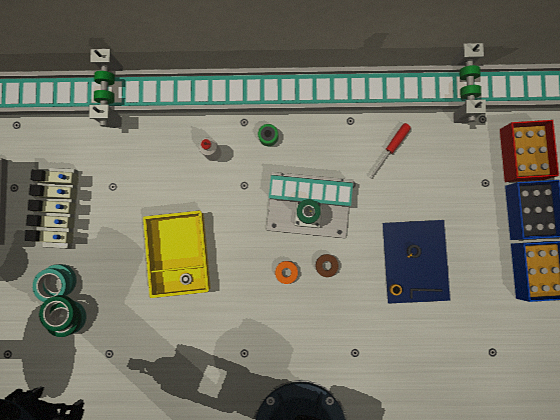

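View pics/wrist0.png

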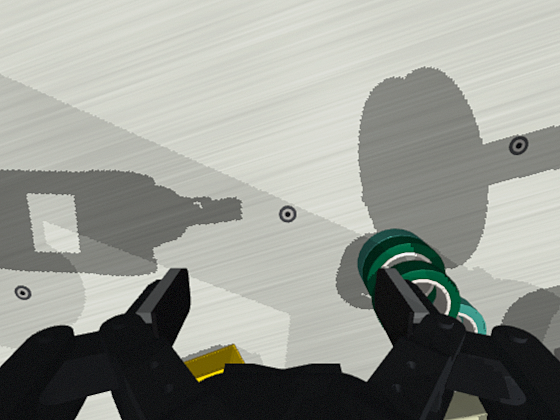

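The top view has the robot at the bottom, +x up and +y left. The roll is at about (309,211) on the unit, the bin at (177,253), the mat at (417,262) and the collar at about (413,251). The sleeve is at (397,290) and the hex key at (425,293). I'll enlarge these next.

Run:
```python
from h import *
crop('top0',255,165,365,250,7)
crop('top0',375,215,460,310,6)
crop('top0',135,200,220,305,5)
crop('scene0',200,180,330,290,6)
crop('scene0',95,205,200,305,6)
crop('scene0',290,115,390,200,6)
```

```text
(no output)
```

View pics/top0_c255_165.png

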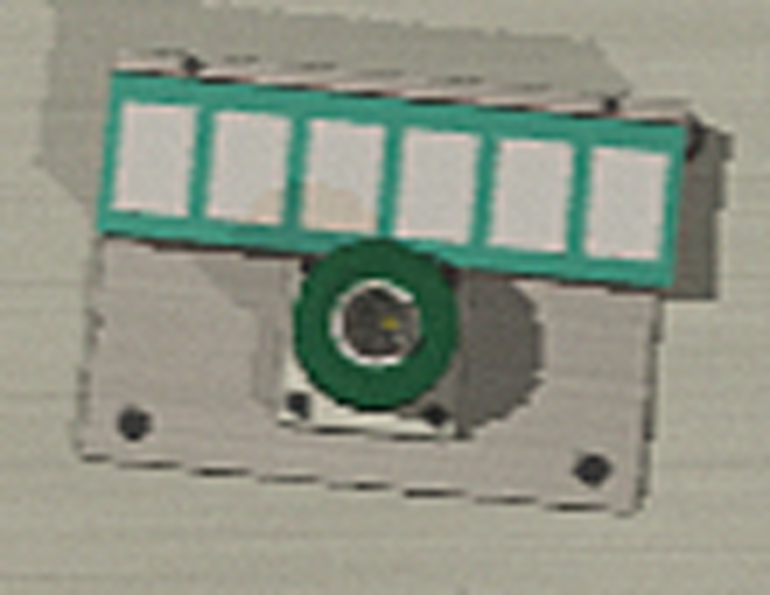

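View pics/top0_c375_215.png

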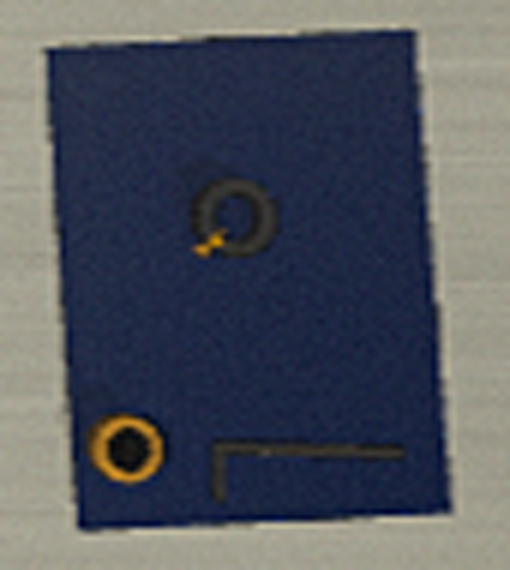

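View pics/top0_c135_200.png

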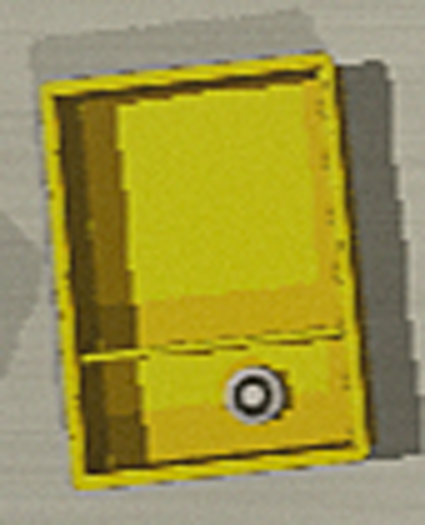

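View pics/scene0_c200_180.png

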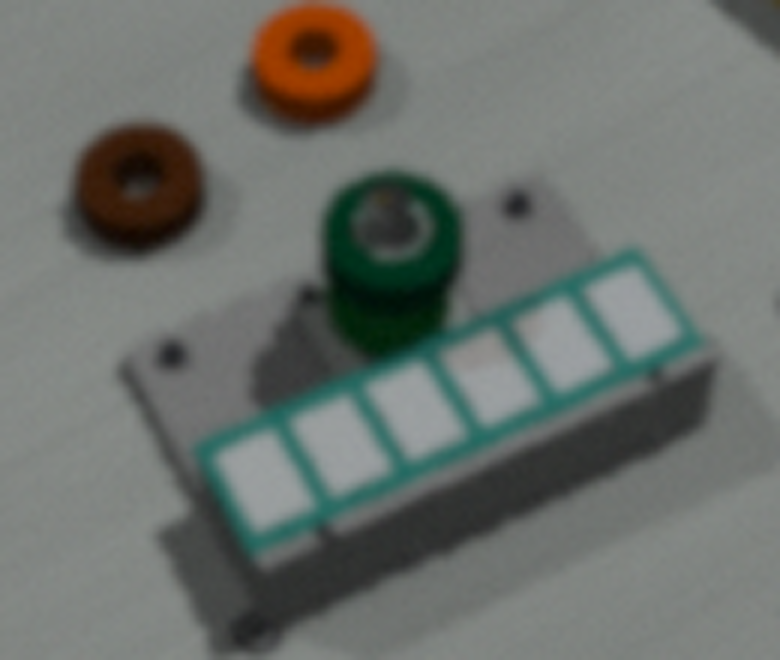

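View pics/scene0_c95_205.png

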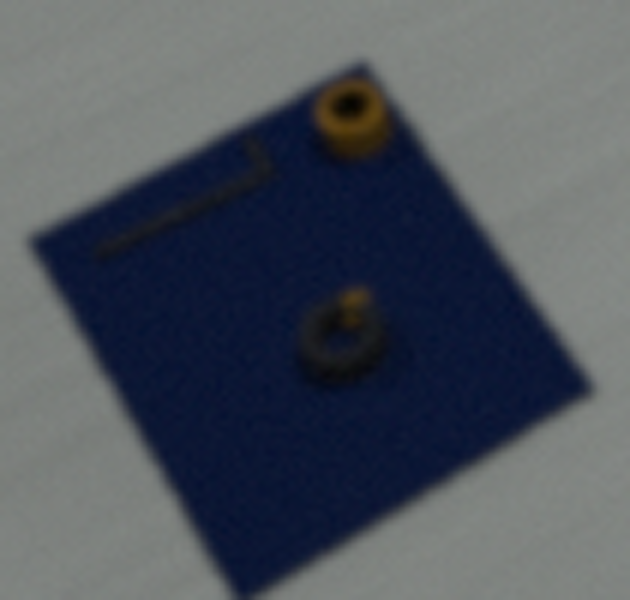

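View pics/scene0_c290_115.png

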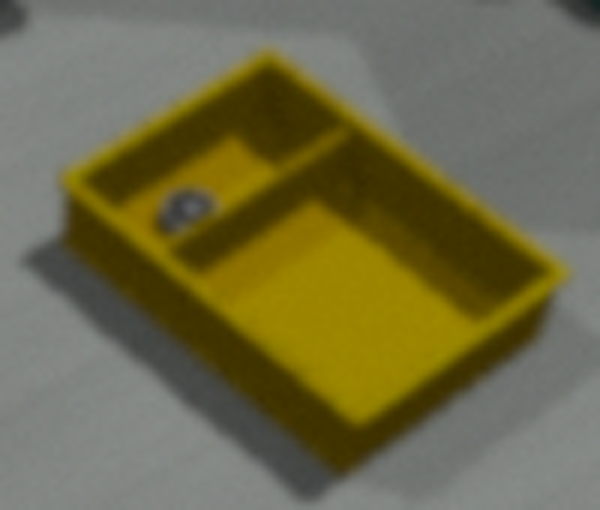

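```bash
cat >> h.py <<'E'
def cp(X,Y,x0,y0,s): return x0+(X+.5)/s-.5, y0+(Y+.5)/s-.5
E
python3 - <<'E'
from h import *
t=load('top0'); s=load('scene0')
T=lambda X,Y:cp(X,Y,255,165,7); S=lambda X,Y:cp(X,Y,200,180,6)
r=tri((t,*T(377,323)),(s,*S(393,232))); print('roll top',r, onz(t,*T(377,323),.105), onz(s,*S(393,232),.105))
for a,b in [((113,72),(690,125)),((100,232),(672,288))]:
    p=onz(t,*T(*a),.064);q=onz(t,*T(*b),.064); d=p-q; print('strip',p,q,np.linalg.norm(d),'y-axis angle',np.degrees(np.arctan2(d[1],d[0]))-90)
p=onz(t,*T(78,455),.012);q=onz(t,*T(635,512),.012);d=p-q;print(np.linalg.norm(d),np.degrees(np.arctan2(d[1],d[0]))-90)
print('tick',onz(t,*T(390,322),.127))
B=lambda X,Y:cp(X,Y,135,200,5)
C=np.array([onz(t,*B(*a),.05) for a in [(45,85),(330,55),(368,458),(78,487)]]); print('bin',C,C.mean(0))
for i in range(4):
    d=C[i]-C[(i+1)%4]; print(np.linalg.norm(d),np.degrees(np.arctan2(d[1],d[0])))
Bs=lambda X,Y:cp(X,Y,290,115,6)
Cs=np.array([onz(s,*Bs(*a),.05) for a in [(345,445),(270,52),(68,180),(568,272)]]);print('bin scene',Cs,Cs.mean(0))
M=lambda X,Y:cp(X,Y,375,215,6); N=lambda X,Y:cp(X,Y,95,205,6)
print('collar', onz(t,*M(234,219),.021), onz(s,*N(342,335),.021), 'tri',tri((t,*M(234,219)),(s,*N(342,335))))
print('screw', onz(t,*M(202,250),.012), onz(s,*N(364,293),.012), 'dot',onz(t,*M(218,238),.021),onz(s,*N(352,310),.021))
print('sleeve',onz(t,*M(128,450),.025))
print('bearing',onz(t,*B(254,395),.014))
print('hexkey',[onz(t,*M(*a),.006) for a in [(403,453),(217,450),(220,498)]])
E
```

```text
roll top (array([ 0.57966896, -0.02634217,  0.10586824]), [array([-0.6, -0.4]), array([-0.8,  0. ])]) [ 0.5788217  -0.02782217] [ 0.5802792  -0.02420289]
strip [0.67875951 0.06948378] [ 0.65612597 -0.14853356] 0.21918904386371613 y-axis angle -5.9269491692657255
strip [0.61775107 0.07477602] [ 0.59434868 -0.14052764] 0.2165717864928908 y-axis angle -6.203401094139878
0.21911419705106588 -6.3580919385222785
tick [ 0.57731353 -0.03160281]
bin [[0.57185457 0.41176983]
 [0.58649897 0.25858232]
 [0.37269154 0.23720184]
 [0.35857451 0.3909002 ]] [0.4724049  0.32461355]
0.15388590222148554 95.46076023578598
0.214873781652065 5.710524938015038
0.15434531927197892 -84.7521695143946
0.21429867780303305 -174.4113521401198
bin scene [[0.59358454 0.24937988]
 [0.35964674 0.39537797]
 [0.37682572 0.24552759]
 [0.57036428 0.41674192]] [0.47510532 0.32675684]
collar [ 0.47349549 -0.31376996] [ 0.47729334 -0.31165042] tri (array([ 0.47414356, -0.31315709,  0.01793523]), [array([-0.5, -0.2]), array([-0.8, -0. ])])
screw [ 0.45952612 -0.30132179] [ 0.45739346 -0.29435482] dot [ 0.46502927 -0.30633719] [ 0.46826453 -0.30282276]
sleeve [ 0.37116314 -0.26245387]
bearing [0.40378878 0.30638081]
hexkey [array([ 0.36719388, -0.39076115]), array([ 0.36912143, -0.30697445]), array([ 0.34760771, -0.30768286])]
```

```bash
cat >> h.py <<'E'
from scipy.spatial.transform import Rotation as Ro
def tool():
    s=readout.state(); q=s['eef_rot']; return np.array(s['ee_pos']),Ro.from_quat([q[1],q[2],q[3],q[0]]).as_matrix()
def plan(x,y,z,ang=None):
    "shift in tool axes (mm) before turning, and the turn"
    p,R=tool(); d=R.T@(np.array([x,y,z])-p)*1000; a=np.degrees(np.arctan2(R[1,2],R[0,2]))
    print('pos',np.round(p,4),'jaw ang',round(a,2),'tool-down err deg',np.round(np.degrees(np.arccos(-R[2,0])),2))
    print('shift mm',np.round(d,1), 'turn', None if ang is None else round(np.radians(a-ang),4), 'n>=',np.linalg.norm(d)/62.5)
def campos(c):
    R=cv2.Rodrigues(np.array(c['rvec'],float))[0]; return -R.T@np.array(c['tvec']).ravel(), R
E
python3 - <<'E'
from h import *
plan(.579,-.027,.231,83.8)
p,R=tool()
c=load('wrist0'); cpos,Rc=campos(c); print('cam in tool',R.T@(cpos-p)*1000, '\nview dir in tool',R.T@Rc[2],'img right',R.T@Rc[0])
E
```

```text
pos [0.1628 0.5251 0.2309] jaw ang 72.77 tool-down err deg 0.05
shift mm [ 2.000e-01 -5.611e+02 -4.040e+02] turn -0.1926 n>= 11.062110105991437
cam in tool [-141.67511517   72.39525095   -0.68718263] 
view dir in tool [ 9.58819664e-01 -2.84014717e-01  7.01352171e-04] img right [-7.73833600e-04 -1.43002867e-04  9.99999690e-01]
```

arm_command:
  increments:
    - [[0, -46, -33, 0], [0, -46, -33, 0], [0, -46, -33, 0], [0, -46, -33, 0], [0, -46, -33, 0], [0, -46, -33, 0], [0, -46, -33, 0], [0, -46, -33, 0], [0, -46, -33, 0], [0, -46, -33, 0]]
  claw: 1

```text
clock: 1.4
ee_pos: [0.5053, 0.0721, 0.2312]
eef_rot: [0.569, -0.419, 0.569, 0.419]
force: [0.7, 0.9, -0.4]
opening: 1.001
```

Run:
```python
from h import *
plan(.579,-.027,.231,83.8)
```

```text
pos [0.5053 0.0721 0.2312] jaw ang 72.75 tool-down err deg 0.01
shift mm [  0.2 -99.7 -72.8] turn -0.1928 n>= 1.9755024752092103
```

arm_command:
  increments:
    - [[0, -50.5, -37, 0], [0, -50.5, -37, 0], [0, 0, 0, -0.1], [0, 0, 0, -0.093], [0, 0, 0, 0]]

```text
clock: 2.02
ee_pos: [0.5788, -0.0267, 0.231]
eef_rot: [0.526, -0.472, 0.527, 0.472]
force: [0.1, 0.7, -0.5]
opening: 1.002
```

Run:
```python
from h import *
plan(.579,-.027,.231,83.8)
cap('wrist','w1'); crop('w1',150,60,430,270,2.8)
```

```text
pos [ 0.5788 -0.0267  0.231 ] jaw ang 83.78 tool-down err deg 0.03
shift mm [ 0.  -0.2 -0.3] turn -0.0004 n>= 0.005956711522239345
```

View pics/w1.png

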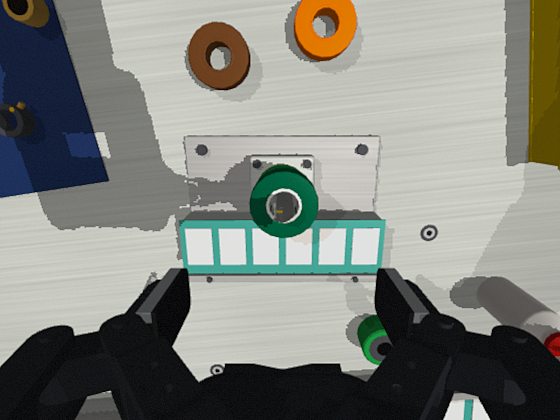

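View pics/w1_c150_60.png

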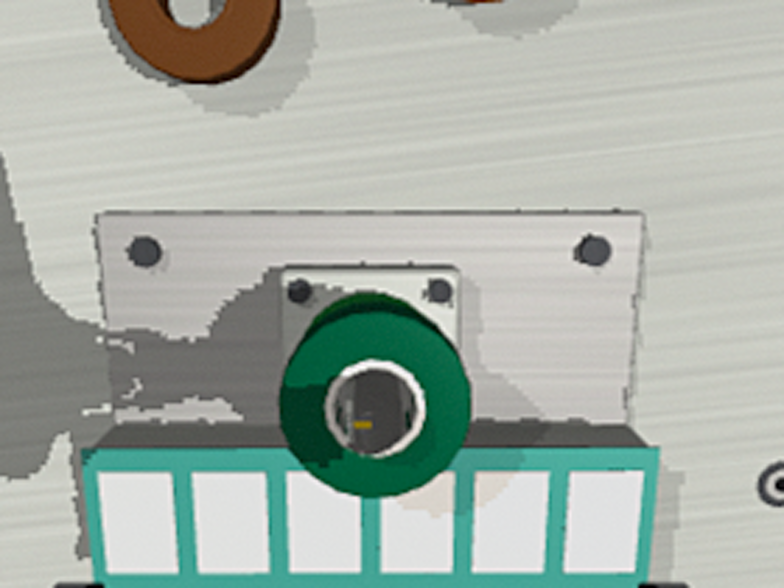

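```bash
python3 - <<'E'
from h import *
w=load('w1'); t=load('top0'); s=load('scene0')
W=lambda X,Y:cp(X,Y,150,60,2.8)
a=(t,*cp(377,323,255,165,7)); b=(s,*cp(393,232,200,180,6)); c=(w,*W(375.5,404))
print(onz(w,*W(375.5,404),.105), tri(a,b,c), tri(a,c))
print('wall proj of axis at .127',proj(w,[.580,-.027,.127]), (np.array(proj(w,[.580,-.027,.127]))-[150,60])*2.8)
print('tick',onz(w,*W(362,424),.127))
E
python3 -c "
from h import *
crop('w1',255,170,315,240,10)"
```

```text
[ 0.57576226 -0.02522311] (array([ 0.57859657, -0.02586979,  0.10356758]), [array([-0.8,  0.1]), array([-0.9,  0.2]), array([-0.4,  2.8])]) (array([ 0.58002291, -0.02748843,  0.08931305]), [array([-0.4,  0. ]), array([-2. ,  0.4])])
wall proj of axis at .127 [282.34599055 215.95611582] [370.56877355 436.67712431]
tick [ 0.57561574 -0.02928401]
```

View pics/w1_c255_170.png

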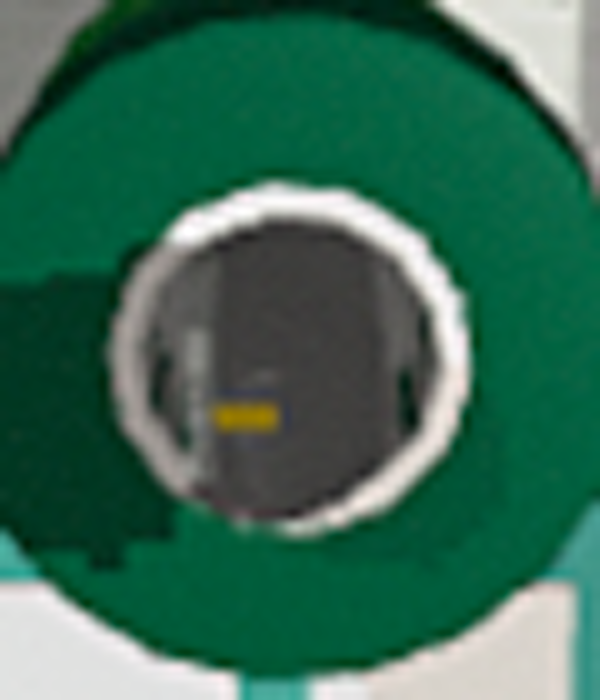

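arm_command:
  increments:
    - [[50, 0.9, 0.6, 0], [50, 0, 0, 0], [40, 0, 0, 0], [16, 0, 0, 0], [0, 0, 0, 0]]

```text
clock: 2.7
ee_pos: [0.5781, -0.0258, 0.0752]
eef_rot: [0.526, -0.472, 0.527, 0.472]
force: [-0.3, -0.1, 0.2]
opening: 1.0
```

Run:
```python
from h import *
plan(.578,-.026,.075,83.8)
print(readout.state()['force'])
cap('wrist','w2')
```

```text
pos [ 0.5781 -0.0258  0.0752] jaw ang 83.78 tool-down err deg 0.05
shift mm [ 0.2  0.  -0.2] turn -0.0003 n>= 0.004527374005947439
[-0.27380438 -0.07981826  0.21244182]
```

View pics/w2.png

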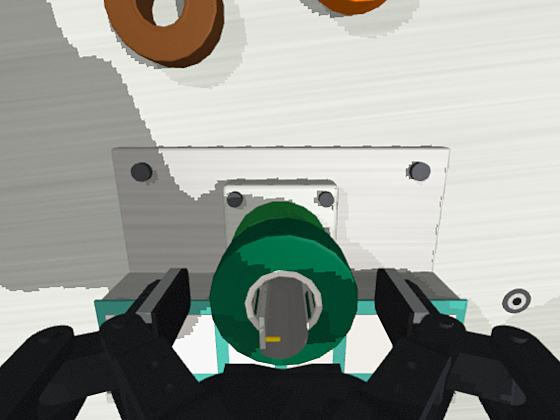

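arm_command:
  increments:
    - [[0, 0, 0, 0], [0, 0, 0, 0], [0, 0, 0, 0], [0, 0, 0, 0], [0, 0, 0, 0]]
  claw: 0
  squeeze: 30

```text
clock: 3.38
ee_pos: [0.579, -0.026, 0.077]
eef_rot: [0.527, -0.473, 0.526, 0.472]
force: [-1.8, -0.2, 7.1]
opening: 0.709
```

Run:
```python
from h import *
print(readout.state()['opening']*85)
cap('wrist','w3')
```

```text
60.29214879717224
```

View pics/w3.png

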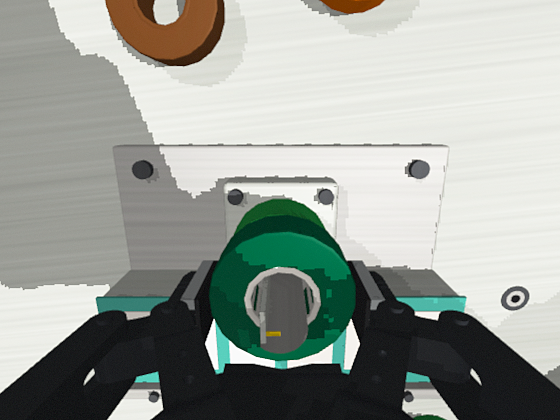

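arm_command:
  increments:
    - [[-5, 0, 0, 0], [-15, 0, 0, 0], [-25, 0, 0, 0], [-25, 0, 0, 0], [-20, 0, 0, 0], [0, 0, 0, 0]]

```text
clock: 4.18
ee_pos: [0.5789, -0.026, 0.1674]
eef_rot: [0.527, -0.473, 0.525, 0.471]
force: [0.1, 0.2, 0.0]
opening: 0.71
```

Run:
```python
from h import *
plan(.503,.328,.165,83.8)
print(readout.state()['opening']*85)
cap('wrist','w4'); crop('w4',150,150,410,345,3)
```

```text
pos [ 0.5789 -0.026   0.1674] jaw ang 83.82 tool-down err deg 0.21
shift mm [  2.  113.6 343.8] turn 0.0004 n>= 5.793071464930805
60.36266303323895
```

View pics/w4.png

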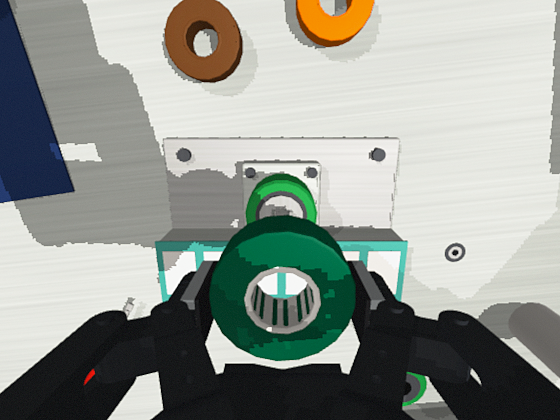

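arm_command:
  increments:
    - [[0, 8, 24, 0], [0, 16, 48, 0], [0, 16, 48, 0], [0, 16, 48, 0], [0, 16, 48, 0], [0, 16, 48, 0], [0, 14, 42, 0], [0, 11.6, 37.8, 0], [0, 0, 0, 0]]

```text
clock: 5.35
ee_pos: [0.5009, 0.3301, 0.1642]
eef_rot: [0.525, -0.473, 0.526, 0.473]
force: [-0.4, -0.2, -0.7]
opening: 0.713
```

Run:
```python
from h import *
plan(.503,.328,.165,83.8)
cap('wrist','w5'); cap('top','t5')
```

```text
pos [0.5009 0.3301 0.1642] jaw ang 83.99 tool-down err deg 0.08
shift mm [-0.8 -2.3 -1.8] turn 0.0034 n>= 0.048618918963060045
```

View pics/w5.png

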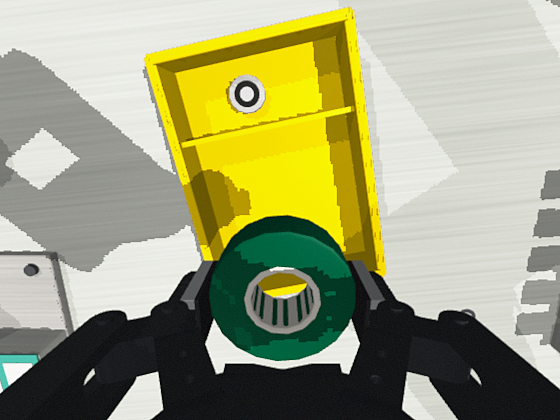

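arm_command:
  increments:
    - [[40, -2, -1.5, 0], [45, 0, 0, 0], [40, 0, 0, 0], [25, 0, 0, 0], [6, 0, 0, 0], [4, 0, 0, 0], [0, 0, 0, 0]]

```text
clock: 6.32
ee_pos: [0.5045, 0.3264, 0.0061]
eef_rot: [0.527, -0.472, 0.526, 0.472]
force: [-0.7, -0.7, -0.2]
opening: 0.713
```

Run:
```python
from h import *
plan(.503,.328,.0,83.8)
cap('wrist','w6')
```

```text
pos [0.5045 0.3264 0.0061] jaw ang 83.8 tool-down err deg 0.06
shift mm [6.1 1.6 1.5] turn 0.0001 n>= 0.10356351142853934
```

View pics/w6.png

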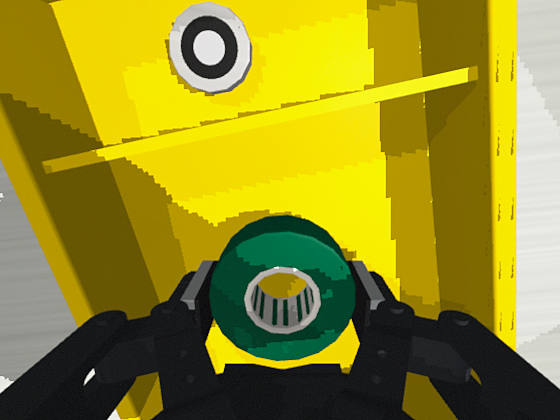

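arm_command:
  increments:
    - [[4, 0, 0, 0], [2, 0, 0, 0], [0, 0, 0, 0]]

```text
clock: 6.75
ee_pos: [0.5041, 0.3265, 0.0001]
eef_rot: [0.526, -0.472, 0.526, 0.472]
force: [-2.5, -2.3, 9.4]
opening: 0.708
```

arm_command:
  increments:
    - [[0, 0, 0, 0], [0, 0, 0, 0], [0, 0, 0, 0], [-15, 0, 0, 0], [-50, 0, 0, 0], [-60, 0, 0, 0], [-45, 0, 0, 0]]
  claw: 1

```text
clock: 7.62
ee_pos: [0.5043, 0.3266, 0.173]
eef_rot: [0.527, -0.473, 0.525, 0.472]
force: [-0.3, 0.5, -0.1]
opening: 1.001
```

Run:
```python
from h import *
plan(.578,-.0265,.21,83.8)
cap('wrist','w7'); cap('top','t7')
```

```text
pos [0.5043 0.3266 0.173 ] jaw ang 83.82 tool-down err deg 0.16
shift mm [ -37.3 -111.4 -343. ] turn 0.0004 n>= 5.801246841436313
```

View pics/w7.png

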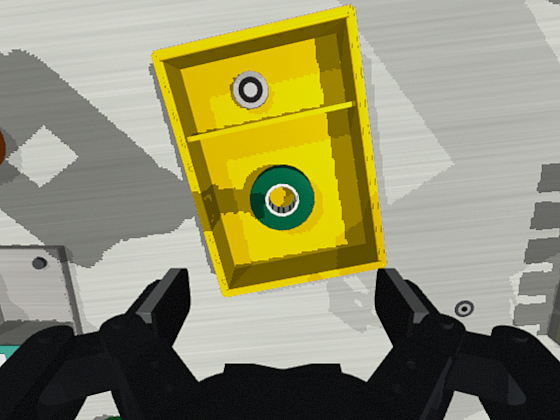

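The roll lies flat near the middle of the large bay, at (282,198) in the wrist view. Next I go back to the spindle.

arm_command:
  increments:
    - [[-10, -10, -32, 0], [-10, -17, -52, 0], [-10, -17, -52, 0], [-7, -17, -52, 0], [0, -17, -52, 0], [0, -16, -50, 0], [0, -12, -38, 0], [0, -5, -15, 0], [0, 0, 0, 0]]

```text
clock: 8.85
ee_pos: [0.5773, -0.0266, 0.2062]
eef_rot: [0.526, -0.472, 0.526, 0.472]
force: [-0.3, 0.0, -0.4]
opening: 1.001
```

Run:
```python
from h import *
plan(.578,-.0265,.21,83.8)
cap('wrist','w8');cap('top','t8');cap('scene','s8'); crop('w8',220,160,350,270,6)
```

```text
pos [ 0.5773 -0.0266  0.2062] jaw ang 83.77 tool-down err deg 0.02
shift mm [-3.8 -0.7  0.2] turn -0.0006 n>= 0.062198368693115916
```

View pics/w8.png

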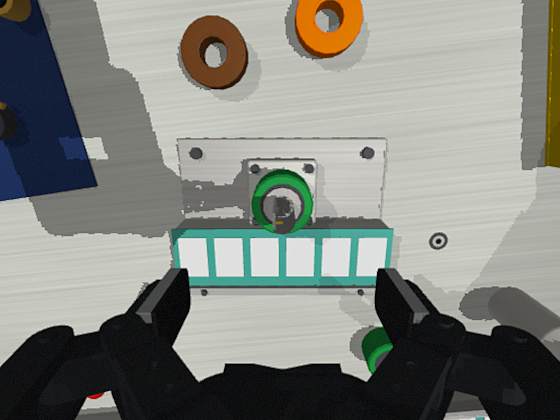

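View pics/w8_c220_160.png

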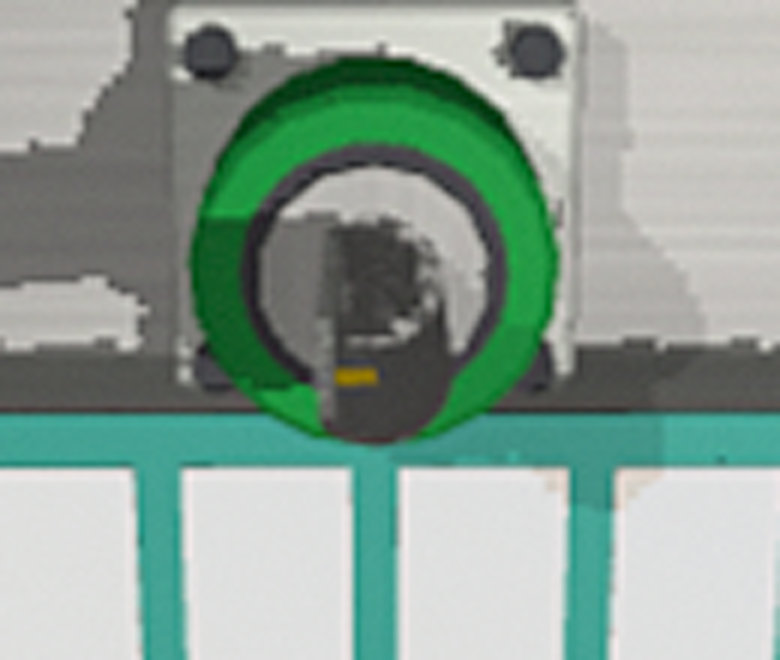

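arm_command:
  increments:
    - [[40, -0.7, 0, 0], [45, 0, 0, 0], [24, 0, 0, 0], [5, 0, 0, 0], [0, 0, 0, 0]]

```text
clock: 9.62
ee_pos: [0.5785, -0.026, 0.093]
eef_rot: [0.526, -0.473, 0.526, 0.472]
force: [-0.8, 0.6, -0.9]
opening: 1.001
```

arm_command:
  increments:
    - [[0, 0, 0, 0], [0, 0, 0, 0], [0, 0, 0, 0], [0, 0, 0, 0], [0, 0, 0, 0], [0, 0, 0, 0], [0, 0, 0, 0]]
  claw: 0
  squeeze: 20

```text
clock: 10.5
ee_pos: [0.5783, -0.0256, 0.0927]
eef_rot: [0.527, -0.472, 0.526, 0.473]
force: [-0.0, 6.9, 3.0]
opening: 0.192
```

Run:
```python
from h import *
plan(.578,-.0265,.092,83.8); st()
cap('wrist','w9')
```

```text
pos [ 0.5783 -0.0256  0.0927] jaw ang 83.82 tool-down err deg 0.08
shift mm [ 0.7  0.2 -0.9] turn 0.0004 n>= 0.018482799254432976
clock 10.5
joints [-0.1254  0.5752  1.6854  0.0018  0.8806 -1.5895]
dq [ 0.0014  0.0004 -0.0011  0.0001  0.0007 -0.0004]
effort [-4.34810e+00 -5.59711e+01 -2.34024e+01 -1.36340e+00 -2.73800e-01
  1.17000e-02]
ee_pos [ 0.5783 -0.0256  0.0927]
eef_rot [ 0.5267 -0.4721  0.5257  0.4725]
force [-0.0221  6.8856  3.0413]
ft_torque [1.0906 0.0151 0.0384]
opening 0.1925
[[ 0.001 -0.994  0.108]
 [ 0.001  0.108  0.994]
 [-1.    -0.     0.001]]
```

View pics/w9.png

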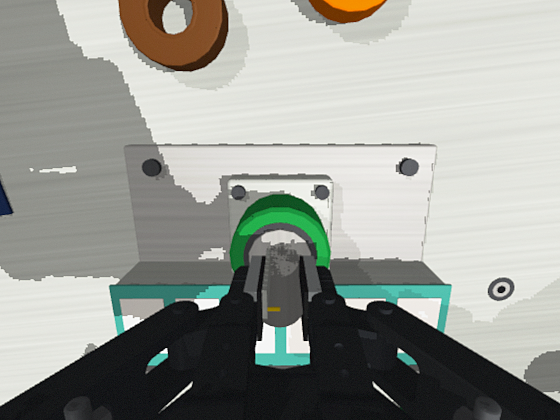

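arm_command:
  increments:
    - [[0, -0.2, 0.6, 0], [0, -0.2, 0, 0.157], [0, -0.24, 0, 0.157], [0, -0.24, 0, 0.157], [0, -0.24, 0, 0.157], [0, -0.24, 0, 0.157], [0, 0, 0, 0]]
  claw: 0
  squeeze: 30

```text
clock: 11.42
ee_pos: [0.5786, -0.0272, 0.0927]
eef_rot: [0.666, -0.234, 0.668, 0.234]
force: [-7.9, -4.0, 9.0]
opening: 0.192
```

Run:
```python
from h import *
plan(.578,-.0265,.092,-6.2); st()
cap('wrist','w10')
```

```text
pos [ 0.5786 -0.0272  0.0927] jaw ang 38.71 tool-down err deg 0.12
shift mm [ 0.7  1.  -0. ] turn 0.7839 n>= 0.019087714639006676
clock 11.425
joints [-1.2690e-01  5.7670e-01  1.6827e+00 -1.4000e-03  8.8390e-01 -8.0170e-01]
dq [ 0.0009  0.0008  0.0004  0.0006  0.001  -0.0598]
effort [  2.5372 -53.8946 -24.9769   0.8735  -1.6062   0.9865]
ee_pos [ 0.5786 -0.0272  0.0927]
eef_rot [ 0.6664 -0.2345  0.6678  0.2343]
force [-7.9316 -3.9982  9.0401]
ft_torque [-0.5494  1.062  -0.0417]
opening 0.1923
[[-0.002 -0.625  0.78 ]
 [-0.001  0.78   0.625]
 [-1.     0.    -0.002]]
```

View pics/w10.png

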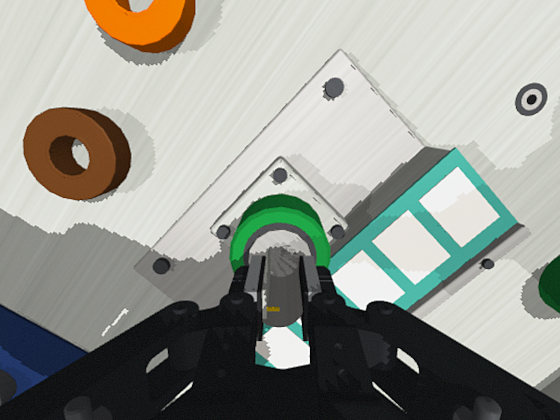

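arm_command:
  increments:
    - [[0, 0, -0.6, 0], [0, -0.24, 0, 0.157], [0, -0.24, 0, 0.157], [0, -0.24, 0, 0.157], [0, -0.24, 0, 0.157], [0, -0.24, 0, 0.156], [0, 0, 0, 0], [0, 0, 0, 0]]

```text
clock: 12.48
ee_pos: [0.5777, -0.0286, 0.0927]
eef_rot: [0.705, 0.037, 0.707, -0.038]
force: [-13.5, -4.1, 12.2]
opening: 0.188
```

Run:
```python
from h import *
plan(.578,-.0265,.092,-6.2); st()
cap('wrist','w11')
```

```text
pos [ 0.5777 -0.0286  0.0927] jaw ang -6.07 tool-down err deg 0.23
shift mm [0.6 2.1 0.1] turn 0.0022 n>= 0.035410287423874906
clock 12.475
joints [-1.2940e-01  5.7630e-01  1.6835e+00 -1.5000e-03  8.8560e-01 -2.2400e-02]
dq [ 0.0011  0.0016 -0.0011 -0.0006  0.0013 -0.0012]
effort [ 2.58280e+00 -5.21939e+01 -2.66684e+01  1.00710e+00 -2.90270e+00
  1.36000e-02]
ee_pos [ 0.5777 -0.0286  0.0927]
eef_rot [ 0.7047  0.0371  0.7075 -0.0378]
force [-13.4759  -4.0617  12.2095]
ft_torque [-0.6063  1.8991 -0.0358]
opening 0.1885
[[-0.004  0.106  0.994]
 [-0.001  0.994 -0.106]
 [-1.    -0.001 -0.004]]
```

View pics/w11.png

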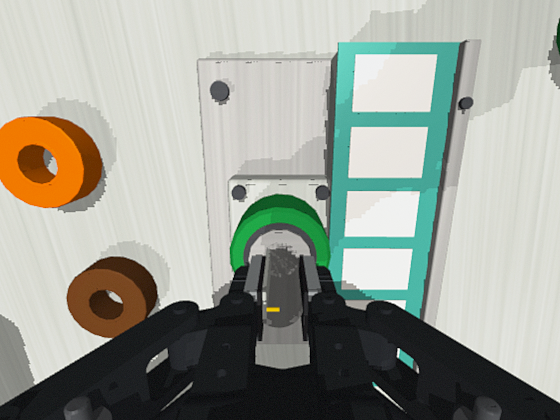

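arm_command:
  increments:
    - [[0, -0.4, -1.0, 0], [0, 0, 0, 0], [0, 0, 0, 0]]

```text
clock: 12.9
ee_pos: [0.5777, -0.0287, 0.0927]
eef_rot: [0.706, 0.037, 0.707, -0.038]
force: [-6.8, -0.7, 8.2]
opening: 0.189
```

Run:
```python
from h import *
plan(.578,-.0265,.092,-6.2); st()
```

```text
pos [ 0.5777 -0.0287  0.0927] jaw ang -6.08 tool-down err deg 0.09
shift mm [0.7 2.2 0.1] turn 0.0021 n>= 0.03657861250566401
clock 12.9
joints [-1.2980e-01  5.7520e-01  1.6854e+00 -8.0000e-04  8.8240e-01 -2.3200e-02]
dq [-0.0007  0.0006 -0.001  -0.      0.0003 -0.0005]
effort [ 1.03550e+00 -5.39912e+01 -2.47622e+01  4.04900e-01 -1.47950e+00
 -3.60000e-02]
ee_pos [ 0.5777 -0.0287  0.0927]
eef_rot [ 0.7056  0.0373  0.7066 -0.0377]
force [-6.8398 -0.6868  8.24  ]
ft_torque [-0.2443  0.9226 -0.076 ]
opening 0.1892
[[-0.001  0.106  0.994]
 [-0.     0.994 -0.106]
 [-1.    -0.001 -0.001]]
```

arm_command:
  increments:
    - [[0, 0, -0.9, 0], [0, 0, 0, 0]]

```text
clock: 13.15
ee_pos: [0.5777, -0.0286, 0.0927]
eef_rot: [0.706, 0.037, 0.706, -0.038]
force: [-0.8, -3.1, 6.2]
opening: 0.189
```

arm_command:
  increments:
    - [[0, 0, 0, 0], [0, 0, 0, 0], [0, 0, 0, 0], [0, 0, 0, 0], [-20, 0, 0, 0], [-45, 0, 0, 0], [-45, 0, 0, 0], [0, 0, 0, 0]]
  claw: 1

```text
clock: 14.15
ee_pos: [0.579, -0.0283, 0.2057]
eef_rot: [0.708, 0.037, 0.704, -0.038]
force: [0.6, -1.0, -1.3]
opening: 1.003
```

Run:
```python
from h import *
plan(.4745,-.3125,.2,48.5); st()
cap('wrist','w12'); crop('w12',220,160,350,270,6)
```

```text
pos [ 0.579  -0.0283  0.2057] jaw ang -6.07 tool-down err deg 0.35
shift mm [   5.3 -293.6  -73.9] turn -0.9524 n>= 4.8451471373467125
clock 14.15
joints [-0.1292  0.4281  1.6043  0.      1.103  -0.0233]
dq [ 0.0004  0.0557  0.0626  0.0003 -0.041  -0.0002]
effort [ 4.96000e-02 -5.71892e+01 -3.02362e+01  1.00000e-04  5.89800e-01
  0.00000e+00]
ee_pos [ 0.579  -0.0283  0.2057]
eef_rot [ 0.7083  0.0372  0.7039 -0.0376]
force [ 0.6492 -0.9778 -1.341 ]
ft_torque [-0.0149 -0.0197 -0.0183]
opening 1.003
[[ 0.006  0.106  0.994]
 [-0.001  0.994 -0.106]
 [-1.    -0.     0.006]]
```

View pics/w12_c220_160.png

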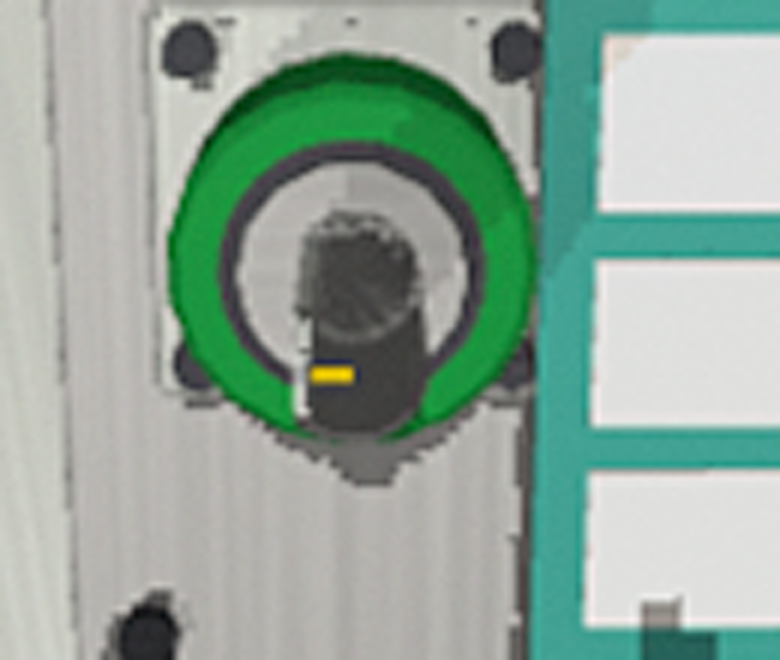

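View pics/w12.png

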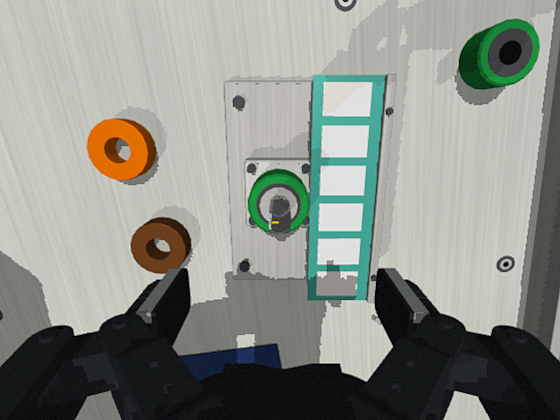

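arm_command:
  increments:
    - [[0, -40, -10, 0], [0, -52, -13, 0], [0, -52, -13, 0], [0, -52, -13, 0], [0, -52, -13, 0], [0, -45, -11.9, 0], [0, 0, 0, -0.17], [0, 0, 0, -0.17], [0, 0, 0, -0.17], [0, 0, 0, -0.17]]

```text
clock: 15.45
ee_pos: [0.4723, -0.3113, 0.2006]
eef_rot: [0.677, -0.201, 0.678, 0.203]
force: [0.1, 0.2, -0.5]
opening: 0.997
```

arm_command:
  increments:
    - [[0, 0, 0, -0.17], [0, 0, 0, -0.1024], [0, 0, 0, 0], [0, 0, 0, 0]]

```text
clock: 15.95
ee_pos: [0.4727, -0.3115, 0.2015]
eef_rot: [0.645, -0.289, 0.645, 0.29]
force: [-0.1, 0.4, 0.3]
opening: 1.005
```

Run:
```python
from h import *
plan(.4745,-.3125,.2,48.5)
cap('wrist','w13');
```

```text
pos [ 0.4727 -0.3115  0.2015] jaw ang 48.36 tool-down err deg 0.07
shift mm [ 1.5 -2.   0.5] turn -0.0024 n>= 0.041063360907190274
```

View pics/w13.png

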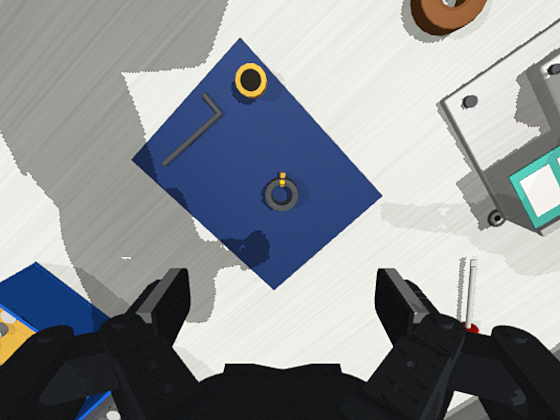

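Run:
```python
from h import *
crop('w13',255,165,310,220,12)
```

```text
(no output)
```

View pics/w13_c255_165.png

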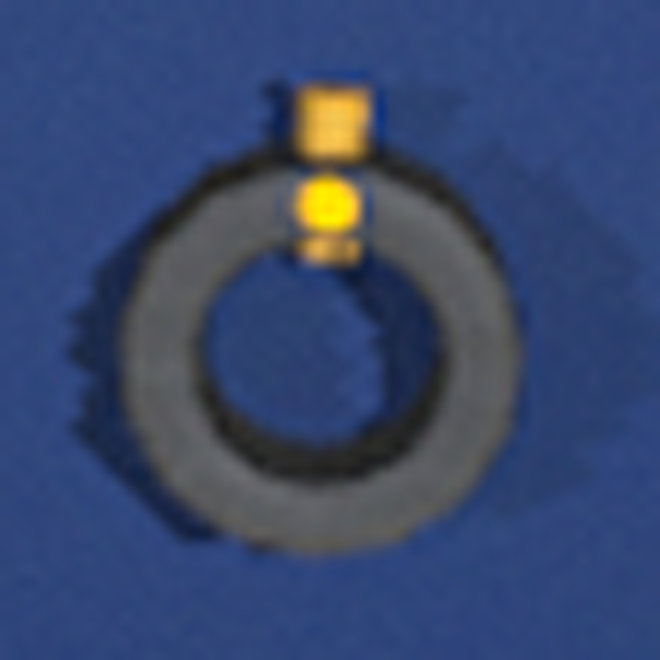

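Run:
```python
from h import *
w=load('w13'); t=load('top0'); s=load('scene0')
W=lambda X,Y:cp(X,Y,255,165,12)
c=onz(w,*W(321,354),.021); d=onz(w,*W(329,203),.021); e=onz(w,*W(333,103),.012)
a=lambda v:np.degrees(np.arctan2(v[1],v[0]))
print(c,d,e,a(d-c),a(e-c),np.linalg.norm(d-c),np.linalg.norm(e-c))
print(tri((w,*W(321,354)),(t,*cp(234,219,375,215,6)),(s,*cp(342,335,95,205,6))))
print(proj(w,[c[0],c[1],.021]))
```

```text
[ 0.47208681 -0.31264556] [ 0.46259248 -0.30326615] [ 0.45740488 -0.29817906] 135.3488656037725 135.42347373931926 0.013345993515447222 0.020611609959088083
(array([ 0.47364981, -0.31326882,  0.01700665]), [array([0.5, 0.6]), array([-0.6, -0.1]), array([-0.8,  0. ])])
[281.29166667 194.04166667]
```

Run:
```python
from h import *
plan(.4722,-.313,.004,45.4)
```

```text
pos [ 0.4728 -0.3116  0.2018] jaw ang 48.39 tool-down err deg 0.05
shift mm [197.8  -0.7  -1.4] turn 0.0521 n>= 3.1643172628257585
```

arm_command:
  increments:
    - [[40, -0.7, -1.4, 0.052], [50, 0, 0, 0], [50, 0, 0, 0], [0, 0, 0, 0], [0, 0, 0, 0]]

```text
clock: 16.62
ee_pos: [0.4733, -0.3138, 0.064]
eef_rot: [0.652, -0.274, 0.652, 0.273]
force: [-0.2, -0.3, 0.6]
opening: 1.006
```

Run:
```python
from h import *
plan(.4722,-.313,.004,45.4)
cap('wrist','w14'); crop('w14',220,200,345,310,6)
```

```text
pos [ 0.4733 -0.3138  0.064 ] jaw ang 45.49 tool-down err deg 0.11
shift mm [60.   1.5 -0.2] turn 0.0015 n>= 0.9606731087566678
```

View pics/w14_c220_200.png

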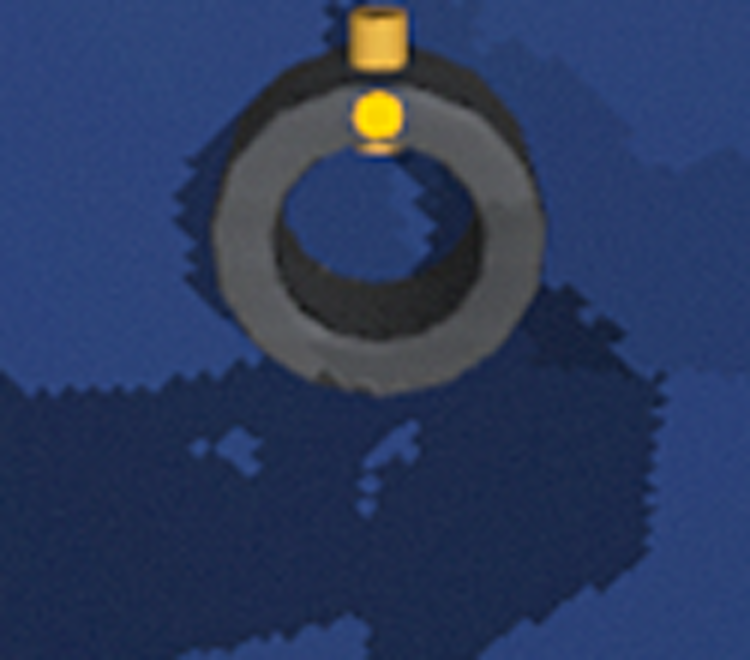

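Run:
```python
from h import *
w=load('w14')
W=lambda X,Y:cp(X,Y,220,200,6)
c=onz(w,*W(379,240),.021); d=onz(w,*W(378,116),.021); print(c,d,np.degrees(np.arctan2(*(d-c)[::-1])),np.linalg.norm(d-c))
c3,_=tri((w,*W(379,240)),(load('w13'),*cp(321,354,255,165,12))); print(c3)
p,R=tool(); print('collar in tool',R.T@(np.r_[c,.021]-p)*1000); plan(*c,.004,45.4)
```

```text
[ 0.47244081 -0.3130347 ] [ 0.46268621 -0.30359665] 135.94492330561965 0.01357309113703814
[ 0.47154362 -0.31215967  0.02425047]
collar in tool [43.45441304  1.59656081 -0.10513377]
pos [ 0.4735 -0.314   0.0645] jaw ang 45.5 tool-down err deg 0.18
shift mm [60.5  1.6 -0.1] turn 0.0017 n>= 0.9676308000701952
```

arm_command:
  increments:
    - [[30, 1.6, 0, 0], [22, 0, 0, 0], [8, 0, 0, 0], [0, 0, 0, 0], [0, 0, 0, 0]]

```text
clock: 17.3
ee_pos: [0.472, -0.3126, 0.0036]
eef_rot: [0.652, -0.274, 0.652, 0.273]
force: [-0.0, 0.4, -0.5]
opening: 1.0
```

Run:
```python
from h import *
plan(.4724,-.313,.004,45.4); print(readout.state()['force'])
cap('wrist','w15')
```

```text
pos [ 0.472  -0.3126  0.0036] jaw ang 45.51 tool-down err deg 0.11
shift mm [-0.4 -0.6 -0. ] turn 0.002 n>= 0.011214878511856537
[-0.01648181  0.36587029 -0.49462491]
```

View pics/w15.png

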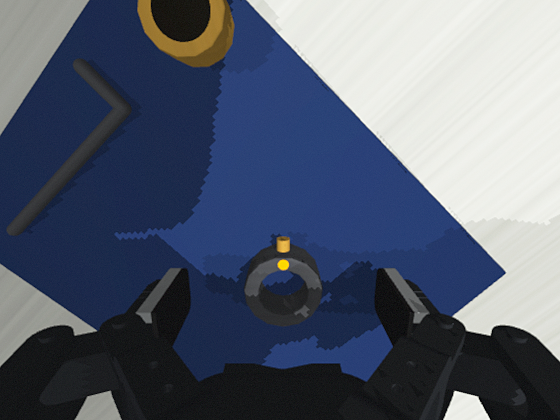

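arm_command:
  increments:
    - [[0, -0.5, 0, 0], [0, 0, 0, 0], [0, 0, 0, 0], [0, 0, 0, 0], [0, 0, 0, 0], [0, 0, 0, 0], [0, 0, 0, 0]]
  claw: 0
  squeeze: 40

```text
clock: 18.23
ee_pos: [0.4718, -0.3126, 0.0026]
eef_rot: [0.652, -0.274, 0.652, 0.273]
force: [-0.7, 1.3, 5.3]
opening: 0.393
```

Run:
```python
from h import *
plan(.4724,-.313,.004,45.4); print(readout.state()['force'],readout.state()['opening']*85)
cap('wrist','w16'); crop('w16',220,220,350,340,6)
```

```text
pos [ 0.4718 -0.3126  0.0026] jaw ang 45.52 tool-down err deg 0.01
shift mm [-1.4 -0.7  0.1] turn 0.0021 n>= 0.025365218133320523
[-0.66363169  1.28173888  5.30311493] 33.43058106604416
```

View pics/w16_c220_220.png

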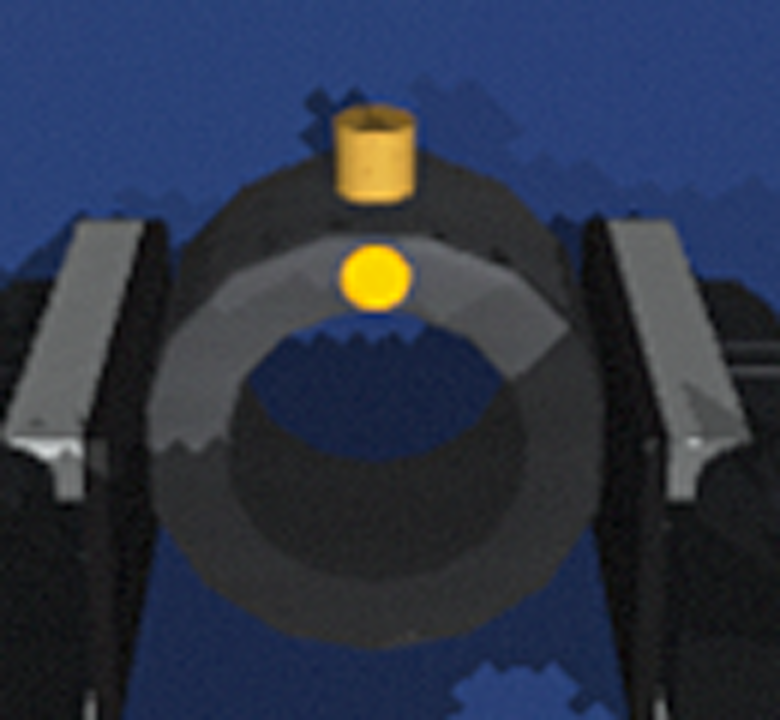

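arm_command:
  increments:
    - [[-10, 0, 0, 0], [-40, 0, 0, 0], [-60, 0, 0, 0], [-50, 0, 0, 0], [-10, 0, 0, -0.16], [0, 0, 0, -0.17], [0, 0, 0, -0.17], [0, 0, 0, -0.168], [0, 0, 0, 0]]

```text
clock: 19.4
ee_pos: [0.4716, -0.3124, 0.1725]
eef_rot: [0.527, -0.472, 0.527, 0.472]
force: [0.4, 0.6, -0.8]
opening: 0.393
```

Run:
```python
from h import *
plan(.5756,-.0269,.165,83.8); print(readout.state()['force'],readout.state()['opening']*85)
cap('wrist','w17')
```

```text
pos [ 0.4716 -0.3124  0.1725] jaw ang 83.72 tool-down err deg 0.0
shift mm [  7.6 -72.1 295.1] turn -0.0013 n>= 4.8625923588978575
[ 0.35086951  0.63590305 -0.80846925] 33.38524583715965
```

View pics/w17.png

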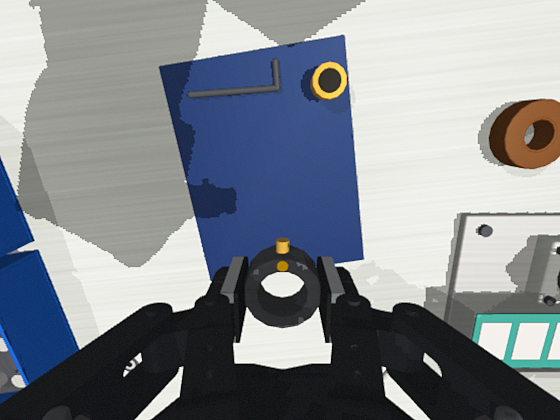

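The collar is held with its screw pointing up the image at (283,244), square to the jaws. Now I carry it over to the spindle.

arm_command:
  increments:
    - [[0, -6, 25, 0], [0, -12, 48, 0], [0, -12, 48, 0], [0, -12, 48, 0], [0, -12, 48, 0], [0, -12, 48, 0], [0, -6.1, 30.1, 0], [0, 0, 0, 0], [0, 0, 0, 0], [0, 0, 0, 0]]

```text
clock: 20.7
ee_pos: [0.5751, -0.0278, 0.1723]
eef_rot: [0.527, -0.472, 0.527, 0.472]
force: [-0.5, -0.6, -0.6]
opening: 0.39
```

Run:
```python
from h import *
plan(.5756,-.0269,.165,83.8); print(readout.state()['force'],readout.state()['opening']*85)
cap('wrist','w18');cap('top','t18'); cap('scene','s18'); crop('w18',220,180,350,340,5); crop('t18',270,180,350,250,8);crop('s18',220,160,310,250,7)
```

```text
pos [ 0.5751 -0.0278  0.1723] jaw ang 83.66 tool-down err deg 0.01
shift mm [ 7.3 -0.4  1. ] turn -0.0024 n>= 0.1185681577938926
[-0.52277237 -0.63488486 -0.59923057] 33.17699814512323
```

View pics/w18_c220_180.png

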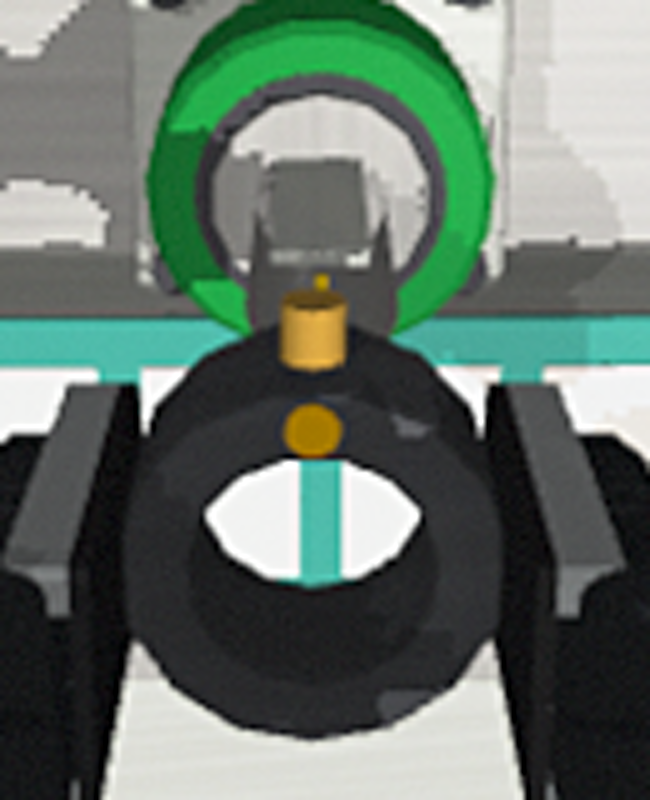

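View pics/s18_c220_160.png

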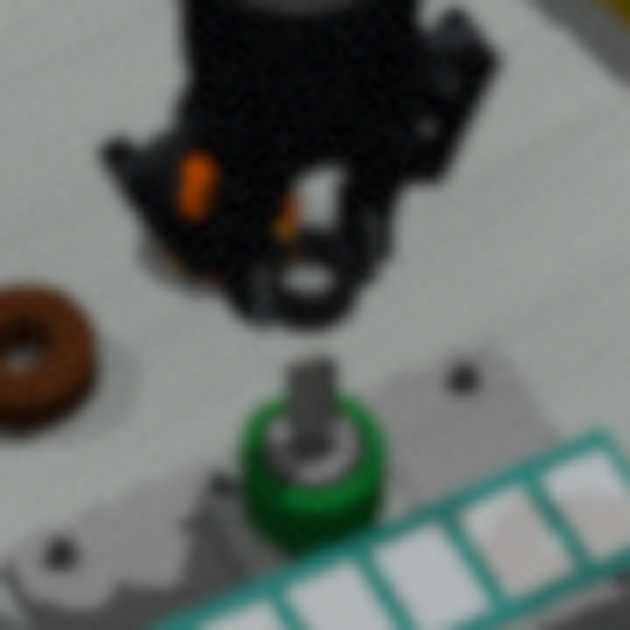

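arm_command:
  increments:
    - [[25, -0.4, 1.2, 0.0], [15, 0, 0, 0], [0, 0, 0, 0], [0, 0, 0, 0]]

```text
clock: 21.35
ee_pos: [0.5763, -0.0259, 0.1329]
eef_rot: [0.527, -0.472, 0.526, 0.472]
force: [-0.3, 0.1, -0.4]
opening: 0.388
```

Run:
```python
from h import *
plan(.5756,-.0265,.125,83.8); print(readout.state()['force'],readout.state()['opening']*85)
cap('wrist','w19');cap('top','t19'); cap('scene','s19'); crop('w19',220,180,350,340,5); crop('t19',270,180,350,250,8);crop('s19',220,160,310,250,7)
```

```text
pos [ 0.5763 -0.0259  0.1329] jaw ang 83.78 tool-down err deg 0.05
shift mm [ 7.9  0.6 -0.7] turn -0.0003 n>= 0.12766575010928446
[-0.26155506  0.09706976 -0.39321266] 33.008537076420254
```

View pics/w19_c220_180.png

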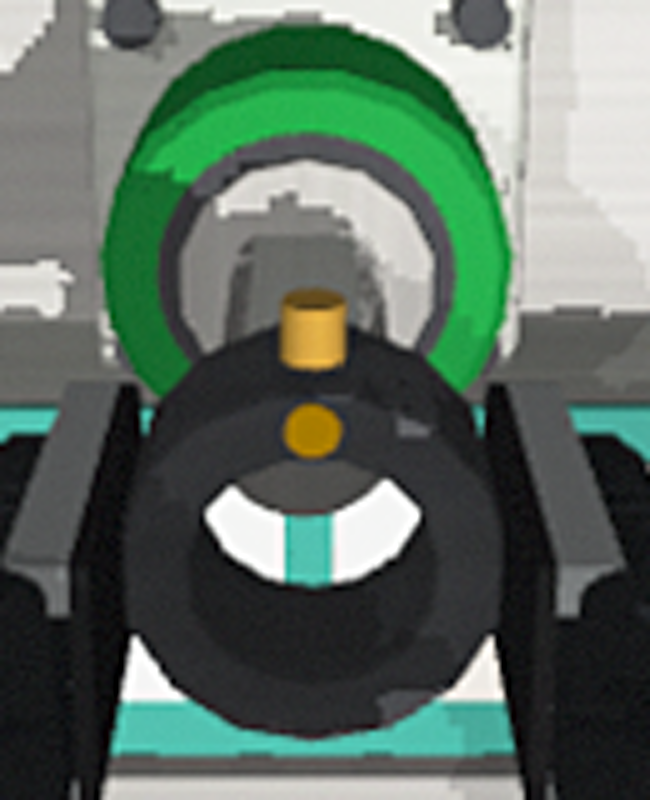

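View pics/s19_c220_160.png

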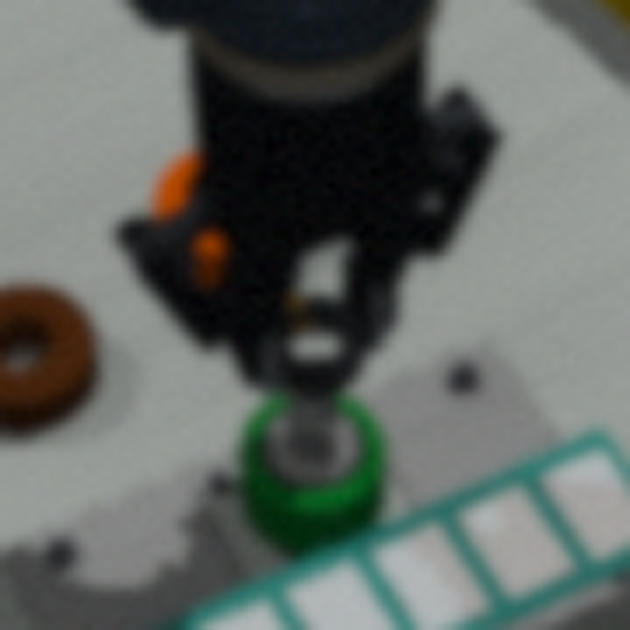

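Run:
```python
from h import *
w=load('w19'); p,R=tool()
W=lambda X,Y:np.array(cp(X,Y,220,180,5))
th=np.linspace(0,2*np.pi,400)
def circ(cx,cy,z,r):
    P_=np.array([proj(w,[cx+r*np.cos(a),cy+r*np.sin(a),z]) for a in th]); Q=(P_+.5-[220,180])*5-.5
    return np.round([Q[:,0].min(),Q[:,0].max(),Q[:,1].min(),Q[:,1].max()],0)
for dy in (-2,-1,0,1):   # collar centre in tool y
    c=p+R@np.array([0,dy,-.0])/1000; print('collar dy',dy,circ(c[0],c[1],p[2]+.0184,.018))
print('obs collar 122 502 393 738')
for x in (.574,.575,.576,.577,.578):
    print(x,'roller',circ(x,-.0268,.078,.028),'washer',circ(x,-.0268,.081,.017),'shaft end r8',circ(x,-.0268,.127,.008),'r10',circ(x,-.0268,.125,.01))
```

```text
collar dy -2 [116. 522. 401. 760.]
collar dy -1 [115. 523. 390. 751.]
collar dy 0 [115. 523. 379. 742.]
collar dy 1 [115. 524. 368. 732.]
obs collar 122 502 393 738
0.574 roller [ 96. 518.  56. 455.] washer [177. 437. 146. 391.] shaft end r8 [228. 384. 352. 495.] r10 [210. 402. 327. 503.]
0.575 roller [ 97. 519.  64. 462.] washer [178. 438. 153. 397.] shaft end r8 [229. 385. 362. 503.] r10 [211. 403. 336. 511.]
0.576 roller [ 98. 519.  72. 468.] washer [179. 438. 161. 404.] shaft end r8 [231. 386. 371. 512.] r10 [212. 404. 345. 520.]
0.577 roller [ 99. 520.  79. 475.] washer [180. 439. 168. 411.] shaft end r8 [232. 387. 380. 520.] r10 [214. 405. 354. 528.]
0.578 roller [100. 521.  87. 481.] washer [181. 440. 176. 418.] shaft end r8 [233. 388. 389. 529.] r10 [215. 406. 363. 536.]
```

arm_command:
  increments:
    - [[0, 0.8, -0.6, 0], [3, 0, 0, 0], [2, 0, 0, 0], [2, 0, 0, 0], [2, 0, 0, 0], [0, 0, 0, 0]]

```text
clock: 22.25
ee_pos: [0.5749, -0.0262, 0.1231]
eef_rot: [0.526, -0.472, 0.526, 0.472]
force: [-0.3, 0.8, -1.4]
opening: 0.393
```

arm_command:
  increments:
    - [[2, 0, 0, 0], [2, 0, 0, 0], [2, 0, 0, 0], [0, 0, 0, 0]]

```text
clock: 22.75
ee_pos: [0.5749, -0.0262, 0.1171]
eef_rot: [0.526, -0.472, 0.526, 0.472]
force: [-0.8, 0.5, -0.7]
opening: 0.393
```

Run:
```python
from h import *
st(); cap('wrist','w20'); crop('w20',220,180,350,340,5)
```

```text
clock 22.75
joints [-0.1265  0.5351  1.6812 -0.      0.9256 -1.5889]
dq [ 0.0009 -0.0028 -0.0024  0.0012  0.0046 -0.0012]
effort [-8.00000e-04 -5.72794e+01 -2.52427e+01 -2.00000e-04 -3.51000e-02
 -0.00000e+00]
ee_pos [ 0.5749 -0.0262  0.1171]
eef_rot [ 0.5262 -0.4721  0.5264  0.4723]
force [-0.8225  0.5333 -0.6723]
ft_torque [-0.0032 -0.0051  0.0159]
opening 0.3925
[[-0.    -0.994  0.108]
 [ 0.     0.108  0.994]
 [-1.     0.    -0.   ]]
```

View pics/w20_c220_180.png

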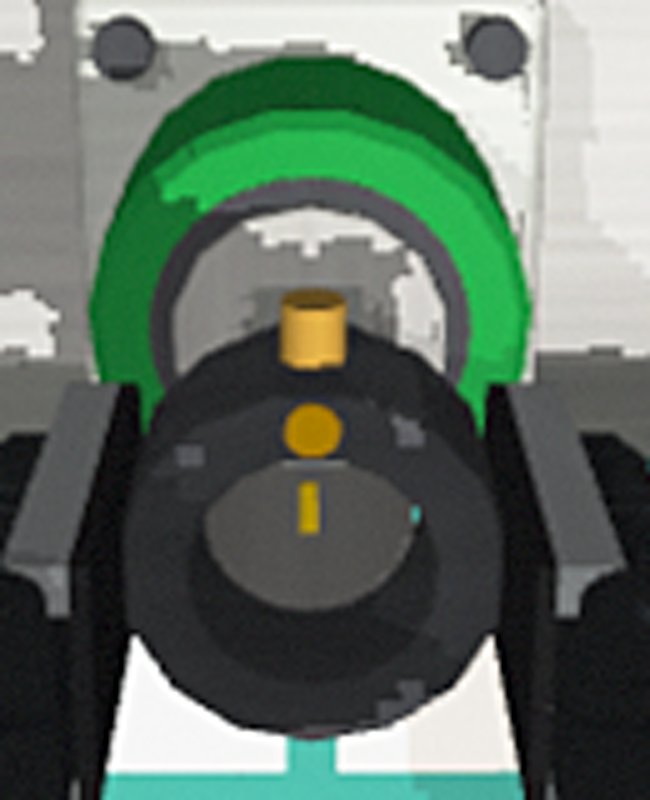

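arm_command:
  increments:
    - [[3, 0, 0, 0], [3, 0, 0, 0], [4, 0, 0, 0], [0, 0, 0, 0]]

```text
clock: 23.3
ee_pos: [0.5748, -0.0263, 0.1069]
eef_rot: [0.526, -0.472, 0.527, 0.472]
force: [-0.2, -0.6, -0.5]
opening: 0.394
```

arm_command:
  increments:
    - [[6, 0, 0, 0], [6, 0, 0, 0], [6, 0, 0, 0], [4, 0, 0, 0], [2, 0, 0, 0], [0, 0, 0, 0]]

```text
clock: 24.05
ee_pos: [0.575, -0.0263, 0.0832]
eef_rot: [0.526, -0.472, 0.526, 0.472]
force: [-0.4, 0.4, -1.2]
opening: 0.395
```

arm_command:
  increments:
    - [[1, 0, 0, 0], [1, 0, 0, 0], [1, 0, 0, 0], [0, 0, 0, 0]]

```text
clock: 24.55
ee_pos: [0.5751, -0.0263, 0.0806]
eef_rot: [0.526, -0.472, 0.526, 0.472]
force: [-1.2, 0.2, 2.8]
opening: 0.394
```

Run:
```python
from h import *
st(); cap('wrist','w21'); crop('w21',200,160,360,340,4.5); cap('top','t21'); crop('t21',255,165,365,250,7)
```

```text
clock 24.55
joints [-0.1265  0.5888  1.6994  0.      0.8532 -1.5889]
dq [-0.0005 -0.001  -0.001   0.0014 -0.001   0.0005]
effort [-4.17000e-02 -5.63933e+01 -2.32146e+01  4.90000e-03 -3.85100e-01
 -6.00000e-04]
ee_pos [ 0.5751 -0.0263  0.0806]
eef_rot [ 0.5264 -0.4722  0.5263  0.4721]
force [-1.2317  0.2142  2.7618]
ft_torque [-0.0209  0.2496  0.0005]
opening 0.3937
[[ 0.    -0.994  0.108]
 [-0.     0.108  0.994]
 [-1.    -0.    -0.   ]]
```

View pics/w21_c200_160.png

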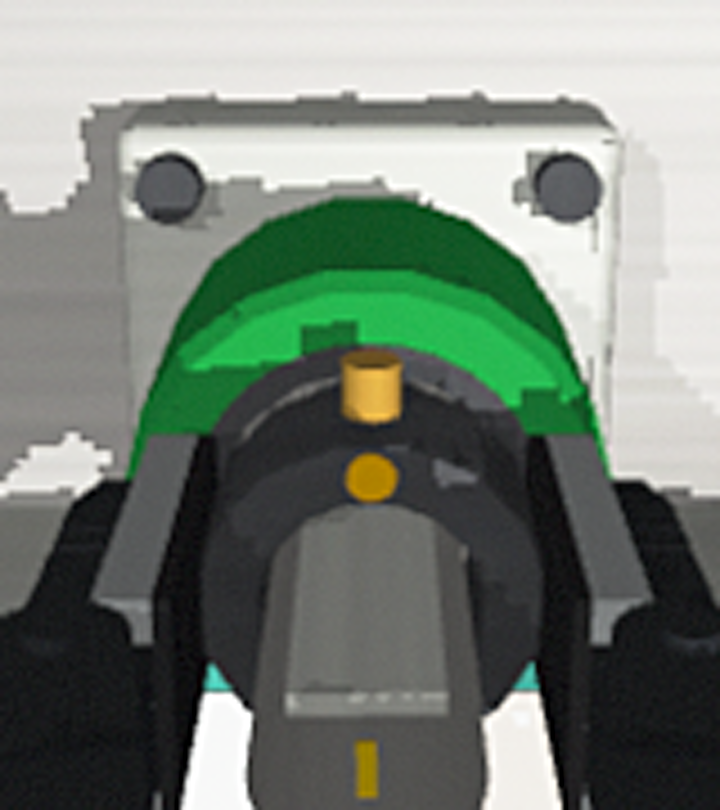

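arm_command:
  increments:
    - [[0.7, 0, 0, 0], [0.7, 0, 0, 0], [0, 0, 0, 0], [0, 0, 0, 0], [0, 0, 0, 0]]
  squeeze: 50

```text
clock: 25.28
ee_pos: [0.5752, -0.0263, 0.0805]
eef_rot: [0.526, -0.472, 0.526, 0.472]
force: [-8.3, 0.9, 19.2]
opening: 0.392
```

Run:
```python
from h import *
st(); cap('wrist','w22'); crop('w22',200,160,360,340,4.5); cap('top','t22'); cap('scene','s22'); crop('s22',220,160,310,250,7); st()
```

```text
clock 25.275
joints [-1.2650e-01  5.8890e-01  1.6995e+00 -1.0000e-04  8.5250e-01 -1.5889e+00]
dq [ 0.0002  0.0014  0.0018  0.0013 -0.0006  0.0018]
effort [-1.85400e-01 -4.80765e+01 -2.19632e+01  5.83000e-02 -2.07510e+00
 -6.20000e-03]
ee_pos [ 0.5752 -0.0263  0.0805]
eef_rot [ 0.5265 -0.4724  0.5262  0.472 ]
force [-8.2842  0.8729 19.21  ]
ft_torque [ 0.1     1.3113 -0.0571]
opening 0.3918
[[ 0.001 -0.994  0.108]
 [-0.     0.108  0.994]
 [-1.    -0.001 -0.   ]]
clock 25.425
joints [-1.2650e-01  5.8890e-01  1.6995e+00 -1.0000e-04  8.5250e-01 -1.5889e+00]
dq [-0.0001  0.0005  0.0018  0.0019  0.0012 -0.0003]
effort [-1.86300e-01 -4.80783e+01 -2.19626e+01  5.82000e-02 -2.07490e+00
 -6.10000e-03]
ee_pos [ 0.5752 -0.0263  0.0805]
eef_rot [ 0.5265 -0.4724  0.5262  0.472 ]
force [-7.5537  0.6266 19.7425]
ft_torque [ 0.0703  1.3192 -0.0202]
opening 0.3951
[[ 0.001 -0.994  0.108]
 [-0.     0.108  0.994]
 [-1.    -0.001 -0.   ]]
```

View pics/w22_c200_160.png

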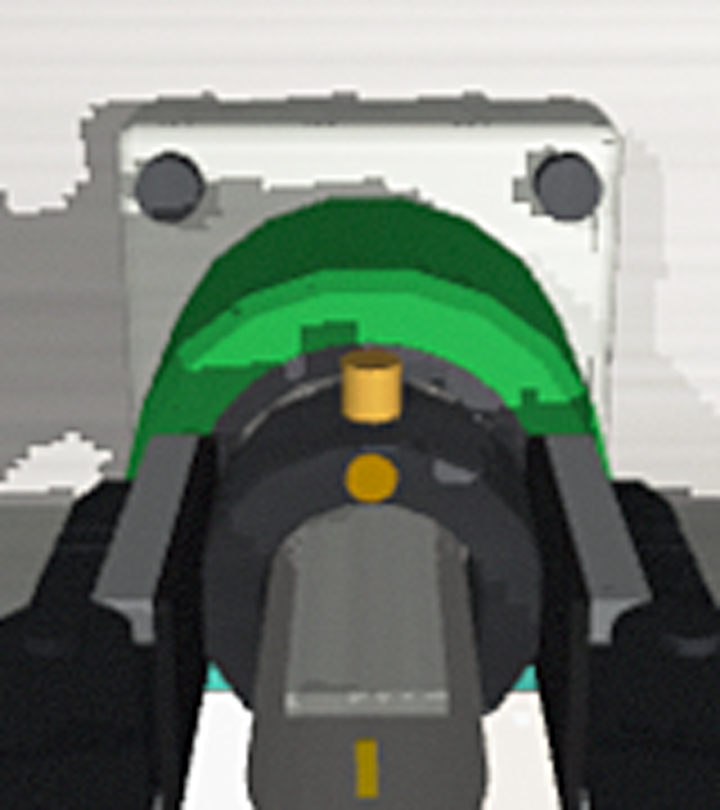

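View pics/t22.png

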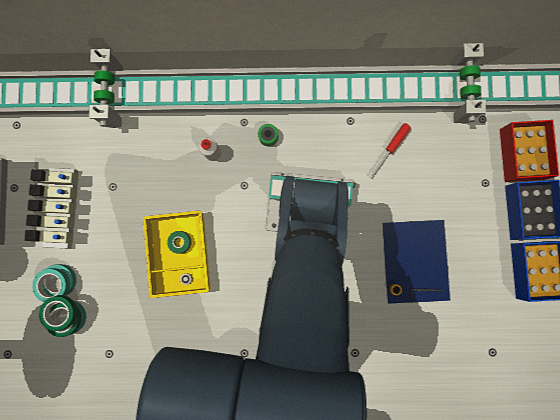

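View pics/s22_c220_160.png

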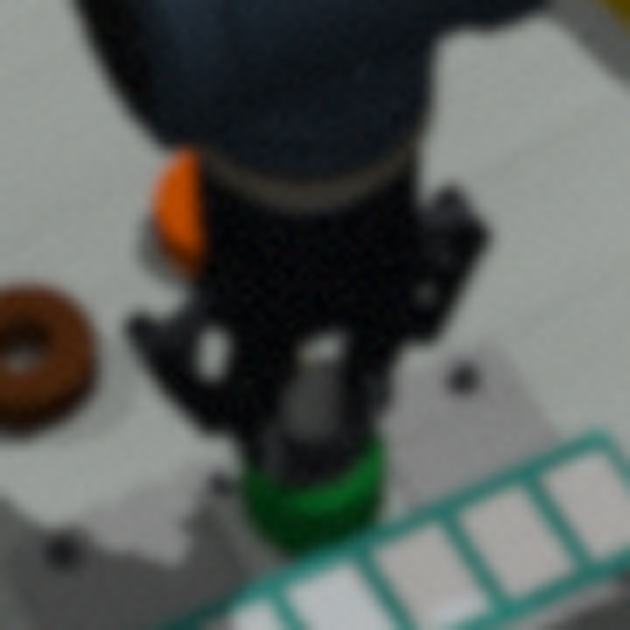

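Run:
```python
from h import *
print(ctrl.sign_off())
```

```text
the job is handed in; nothing more can be done
None
```

The job is handed in at about 25 s on the robot's clock, with the collar gripped and pressed down on the washer.

**What was done:**
- **Tape roll:** I lifted it off the shaft and laid it flat in the large bay of the bin, then let go. The last top view still shows it there.
- **Flat:** The pads closed to 16.4 mm on the shaft, so they were on the flat. It faced about 90° round from the front. I turned it until the jaws stood at -6.1°, against the unit's measured heading of -6.2°. The tick then pointed out of the front.
- **Collar:** I took it from the mat with the screw square to the jaws. It slid down the shaft with almost no resistance and touched the washer at the expected height.

**Last checks:**
- The wrist picture shows the screw, dot and tick in one line towards the front.
- The fingertip height was 80.5 mm, and the opening read 0.39 with a 50 N grip.
- The upward force on the tool was 19 N. From the fingertip height I take this to go through the collar, but I could not see that contact directly.
- The screwdriver, oil bottle, spare roller, bearing and sleeve look undisturbed. The arm hides part of the hex key in the last view, but nothing came near it.

**What disagreed:**
- The cameras and the contact readings put the shaft axis 2 to 4 mm apart. I went by the contact reading and the wrist view, which agreed to about 0.5 mm.
- A sideways force of about 8 N remained at the end, probably the collar bearing on the shaft or friction on the washer.

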